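# Transfer a stratigraphic sample row to the archive rack

## Task

The four sealed sediment sample jars stand in the grey bench rack in the order of their layers, counted from that rack's red end plate. Move them all to the wooden archive rack, one jar standing in each compartment, in the same order counted from the archive rack's own red end plate. Keep the jars upright and set them down rather than dropping them.

Things in the scene. Friction and masses are not known exactly. Their poses are not given: they have to be found in the camera images.
- jar_blue: Loose sealed sample jar: white round plastic body, blue screw cap, blue band round its label. 82 mm tall, body 36 mm diameter, cap 38 mm diameter and 18 mm high at the top; 60 to 130 g. Origin: centre of its underside; z up along the jar. At the start it sticks out 52 mm above its block's rim; grip it there, across cap and upper body.
- jar_green: Loose sealed sample jar: white round plastic body, green screw cap, green band round its label. 82 mm tall, body 36 mm diameter, cap 38 mm diameter and 18 mm high at the top; 60 to 130 g. Origin: centre of its underside; z up along the jar. At the start it sticks out 52 mm above its block's rim; grip it there, across cap and upper body.
- jar_yellow: Loose sealed sample jar: white round plastic body, yellow screw cap, yellow band round its label. 82 mm tall, body 36 mm diameter, cap 38 mm diameter and 18 mm high at the top; 60 to 130 g. Origin: centre of its underside; z up along the jar. At the start it sticks out 52 mm above its block's rim; grip it there, across cap and upper body.
- jar_black: Loose sealed sample jar: white round plastic body, black screw cap, black band round its label. 82 mm tall, body 36 mm diameter, cap 38 mm diameter and 18 mm high at the top; 60 to 130 g. Origin: centre of its underside; z up along the jar. At the start it sticks out 52 mm above its block's rim; grip it there, across cap and upper body.
- block_blue: Fixed grey one-place block of the bench rack where the blue-capped jar starts, with blue labels. Pocket 45 mm square inside, 53 outside, floor 4 mm and rim 34 mm above the origin. Origin: centre of underside, 6 mm above the table. The 4 blocks stand in a straight row along their y, 54 mm apart, between end plates 46 mm high; +y runs to the red plate, the other is grey.
- block_green: Fixed grey one-place block of the bench rack where the green-capped jar starts, with green labels. Pocket 45 mm square inside, 53 outside, floor 4 mm and rim 34 mm above the origin. Origin: centre of underside, 6 mm above the table. The 4 blocks stand in a straight row along their y, 54 mm apart, between end plates 46 mm high; +y runs to the red plate, the other is grey.
- block_yellow: Fixed grey one-place block of the bench rack where the yellow-capped jar starts, with yellow labels. Pocket 45 mm square inside, 53 outside, floor 4 mm and rim 34 mm above the origin. Origin: centre of underside, 6 mm above the table. The 4 blocks stand in a straight row along their y, 54 mm apart, between end plates 46 mm high; +y runs to the red plate, the other is grey.
- block_black: Fixed grey one-place block of the bench rack where the black-capped jar starts, with black labels. Pocket 45 mm square inside, 53 outside, floor 4 mm and rim 34 mm above the origin. Origin: centre of underside, 6 mm above the table. The 4 blocks stand in a straight row along their y, 54 mm apart, between end plates 46 mm high; +y runs to the red plate, the other is grey.
- archive_rack: Fixed plywood tray, one row of four compartments along its y: 58 x 220 mm, rims 36 mm high, walls 4 mm. Compartments 50 mm square inside, centres at y = -81, -27, 27, 81 mm, x = 0, floor 4 mm above the origin. Origin: centre of underside, on the table. End plates 46 mm high, one red, one grey; which end is red varies.
- red_plate: Fixed red end plate of the archive rack, where its row begins: 62 mm across the row, 8 thick, 46 high. Origin: centre of its underside, at y = +114 or -114 mm of the rack, 33 mm from the nearest compartment's centre. (The bench rack has a like red plate, not listed, at the +y end of its blocks.)

How it is judged (in metres and radians):
At the end, for the whole second after the job is handed in: The jar nth from the bench rack's red end stands in the nth compartment from the archive rack's red plate, for all four: within 12 mm of the compartment's centre along and across the row, on its floor (within 6 mm), upright within 0.12 rad, at rest, released (((y of block_blue in the frame of block_green above 0 m and y of block_blue in the frame of block_yellow above 0 m and y of block_blue in the frame of block_black above 0 m and horizontal distance between jar_blue and red_plate between 0.021 and 0.045 m) or (y of block_blue in the frame of block_green below 0 m and y of block_blue in the frame of block_yellow above 0 m and y of block_blue in the frame of block_black above 0 m and horizontal distance between jar_blue and red_plate between 0.075 and 0.099 m) or (y of block_blue in the frame of block_green above 0 m and y of block_blue in the frame of block_yellow below 0 m and y of block_blue in the frame of block_black above 0 m and horizontal distance between jar_blue and red_plate between 0.075 and 0.099 m) or (y of block_blue in the frame of block_green above 0 m and y of block_blue in the frame of block_yellow above 0 m and y of block_blue in the frame of block_black below 0 m and horizontal distance between jar_blue and red_plate between 0.075 and 0.099 m) or (y of block_blue in the frame of block_green above 0 m and y of block_blue in the frame of block_yellow below 0 m and y of block_blue in the frame of block_black below 0 m and horizontal distance between jar_blue and red_plate between 0.129 and 0.153 m) or (y of block_blue in the frame of block_green below 0 m and y of block_blue in the frame of block_yellow above 0 m and y of block_blue in the frame of block_black below 0 m and horizontal distance between jar_blue and red_plate between 0.129 and 0.153 m) or (y of block_blue in the frame of block_green below 0 m and y of block_blue in the frame of block_yellow below 0 m and y of block_blue in the frame of block_black above 0 m and horizontal distance between jar_blue and red_plate between 0.129 and 0.153 m) or (y of block_blue in the frame of block_green below 0 m and y of block_blue in the frame of block_yellow below 0 m and y of block_blue in the frame of block_black below 0 m and horizontal distance between jar_blue and red_plate between 0.183 and 0.207 m)) and x of jar_blue in the frame of archive_rack between -0.012 and 0.012 m and y of jar_blue in the frame of archive_rack between -0.093 and 0.093 m and z of each of jar_blue, jar_green, jar_yellow, jar_black in the frame of archive_rack below 0.01 m and angle between each of jar_blue, jar_green, jar_yellow, jar_black's own z axis and vertical below 0.12 rad and linear speed of each of jar_blue, jar_green, jar_yellow, jar_black below 0.02 m/s and contact force between each of jar_blue, jar_green, jar_yellow, jar_black and the fingers below 0.1 N and ((y of block_green in the frame of block_blue above 0 m and y of block_green in the frame of block_yellow above 0 m and y of block_green in the frame of block_black above 0 m and horizontal distance between jar_green and red_plate between 0.021 and 0.045 m) or (y of block_green in the frame of block_blue below 0 m and y of block_green in the frame of block_yellow above 0 m and y of block_green in the frame of block_black above 0 m and horizontal distance between jar_green and red_plate between 0.075 and 0.099 m) or (y of block_green in the frame of block_blue above 0 m and y of block_green in the frame of block_yellow below 0 m and y of block_green in the frame of block_black above 0 m and horizontal distance between jar_green and red_plate between 0.075 and 0.099 m) or (y of block_green in the frame of block_blue above 0 m and y of block_green in the frame of block_yellow above 0 m and y of block_green in the frame of block_black below 0 m and horizontal distance between jar_green and red_plate between 0.075 and 0.099 m) or (y of block_green in the frame of block_blue above 0 m and y of block_green in the frame of block_yellow below 0 m and y of block_green in the frame of block_black below 0 m and horizontal distance between jar_green and red_plate between 0.129 and 0.153 m) or (y of block_green in the frame of block_blue below 0 m and y of block_green in the frame of block_yellow above 0 m and y of block_green in the frame of block_black below 0 m and horizontal distance between jar_green and red_plate between 0.129 and 0.153 m) or (y of block_green in the frame of block_blue below 0 m and y of block_green in the frame of block_yellow below 0 m and y of block_green in the frame of block_black above 0 m and horizontal distance between jar_green and red_plate between 0.129 and 0.153 m) or (y of block_green in the frame of block_blue below 0 m and y of block_green in the frame of block_yellow below 0 m and y of block_green in the frame of block_black below 0 m and horizontal distance between jar_green and red_plate between 0.183 and 0.207 m)) and x of jar_green in the frame of archive_rack between -0.012 and 0.012 m and y of jar_green in the frame of archive_rack between -0.093 and 0.093 m and ((y of block_yellow in the frame of block_blue above 0 m and y of block_yellow in the frame of block_green above 0 m and y of block_yellow in the frame of block_black above 0 m and horizontal distance between jar_yellow and red_plate between 0.021 and 0.045 m) or (y of block_yellow in the frame of block_blue below 0 m and y of block_yellow in the frame of block_green above 0 m and y of block_yellow in the frame of block_black above 0 m and horizontal distance between jar_yellow and red_plate between 0.075 and 0.099 m) or (y of block_yellow in the frame of block_blue above 0 m and y of block_yellow in the frame of block_green below 0 m and y of block_yellow in the frame of block_black above 0 m and horizontal distance between jar_yellow and red_plate between 0.075 and 0.099 m) or (y of block_yellow in the frame of block_blue above 0 m and y of block_yellow in the frame of block_green above 0 m and y of block_yellow in the frame of block_black below 0 m and horizontal distance between jar_yellow and red_plate between 0.075 and 0.099 m) or (y of block_yellow in the frame of block_blue above 0 m and y of block_yellow in the frame of block_green below 0 m and y of block_yellow in the frame of block_black below 0 m and horizontal distance between jar_yellow and red_plate between 0.129 and 0.153 m) or (y of block_yellow in the frame of block_blue below 0 m and y of block_yellow in the frame of block_green above 0 m and y of block_yellow in the frame of block_black below 0 m and horizontal distance between jar_yellow and red_plate between 0.129 and 0.153 m) or (y of block_yellow in the frame of block_blue below 0 m and y of block_yellow in the frame of block_green below 0 m and y of block_yellow in the frame of block_black above 0 m and horizontal distance between jar_yellow and red_plate between 0.129 and 0.153 m) or (y of block_yellow in the frame of block_blue below 0 m and y of block_yellow in the frame of block_green below 0 m and y of block_yellow in the frame of block_black below 0 m and horizontal distance between jar_yellow and red_plate between 0.183 and 0.207 m)) and x of jar_yellow in the frame of archive_rack between -0.012 and 0.012 m and y of jar_yellow in the frame of archive_rack between -0.093 and 0.093 m and ((y of block_black in the frame of block_blue above 0 m and y of block_black in the frame of block_green above 0 m and y of block_black in the frame of block_yellow above 0 m and horizontal distance between jar_black and red_plate between 0.021 and 0.045 m) or (y of block_black in the frame of block_blue below 0 m and y of block_black in the frame of block_green above 0 m and y of block_black in the frame of block_yellow above 0 m and horizontal distance between jar_black and red_plate between 0.075 and 0.099 m) or (y of block_black in the frame of block_blue above 0 m and y of block_black in the frame of block_green below 0 m and y of block_black in the frame of block_yellow above 0 m and horizontal distance between jar_black and red_plate between 0.075 and 0.099 m) or (y of block_black in the frame of block_blue above 0 m and y of block_black in the frame of block_green above 0 m and y of block_black in the frame of block_yellow below 0 m and horizontal distance between jar_black and red_plate between 0.075 and 0.099 m) or (y of block_black in the frame of block_blue above 0 m and y of block_black in the frame of block_green below 0 m and y of block_black in the frame of block_yellow below 0 m and horizontal distance between jar_black and red_plate between 0.129 and 0.153 m) or (y of block_black in the frame of block_blue below 0 m and y of block_black in the frame of block_green above 0 m and y of block_black in the frame of block_yellow below 0 m and horizontal distance between jar_black and red_plate between 0.129 and 0.153 m) or (y of block_black in the frame of block_blue below 0 m and y of block_black in the frame of block_green below 0 m and y of block_black in the frame of block_yellow above 0 m and horizontal distance between jar_black and red_plate between 0.129 and 0.153 m) or (y of block_black in the frame of block_blue below 0 m and y of block_black in the frame of block_green below 0 m and y of block_black in the frame of block_yellow below 0 m and horizontal distance between jar_black and red_plate between 0.183 and 0.207 m)) and x of jar_black in the frame of archive_rack between -0.012 and 0.012 m and y of jar_black in the frame of archive_rack between -0.093 and 0.093 m); the robot touches nothing.
It fails at once if a jar is tipped over (angle between any of jar_blue, jar_green, jar_yellow, jar_black's own z axis and vertical above 0.7 rad).
It fails at once if a jar is dropped or knocked flying: faster than 0.75 m/s while not held, as after a fall of 30 mm ((contact force between jar_blue and the fingers below 0.05 N and linear speed of jar_blue above 0.75 m/s) or (contact force between jar_green and the fingers below 0.05 N and linear speed of jar_green above 0.75 m/s) or (contact force between jar_yellow and the fingers below 0.05 N and linear speed of jar_yellow above 0.75 m/s) or (contact force between jar_black and the fingers below 0.05 N and linear speed of jar_black above 0.75 m/s)).
It also fails if it takes over 102 s, if anything falls off the work surface, if the arm or the gripper's body presses on something with over 40 N, if the wrist force passes 120 N, or if a joint passes its speed limit or range.

## Robot

A 6-joint arm with a two-finger parallel gripper is mounted at the origin on the work surface. World frame = base frame: x ahead of the robot, y to its left, z up, the work surface at z = 0. Lengths are in mm, angles in degrees, forces in N, time in s.
With the tool pointing down it reaches from about 300 to 850 mm from the base axis. Payload 4.2 kg.
Tool frame: the origin (TCP) lies at the very end of the fingers, on their centre line; the grasp point (between the pads) lies 19 mm behind it; z points along the fingers, y is the direction in which the jaws open and shut (so a half turn about z gives the same grasp; the last joint's range is limited). The gripper opens to 91 mm and grips with 3 to 60 N. Pads are 32 mm wide; open, the fingers measure 118 mm over their backs; the gripper's body (76 mm by 178 mm) begins 60 mm behind the grasp point.
Start: joints at [-64.229, 18.312, 89.639, -0, 72.044, -1.146], TCP at [260.313, -512.719, 213.976] pointing down, gripper open.
Joint ranges: [-177.97, 177.97], [-48.28, 115.42], [12.27, 149.76], [-77.06, 257.06], [2.81, 150.46], [-146.56, 146.56]. Speed limits (degrees/s): [147.25, 147.25, 180, 180, 180, 180].

## Interface

Orientations are given as [roll, pitch, yaw] about the fixed x, y, z axes, in that order (R = Rz(yaw) Ry(pitch) Rx(roll)).
In Python, from workcell import env gives the robot as it stands. The module is installed in compiled form; this text tells all that it offers.
- The arm moves only by the tool arm_command, never from a script. Its argument "targets" is a list of rows, each a list of 5 numbers: the closure, from 0 (fully open) to 1 (shut), then the shift along the tool's x, y, z each as a share of 50 cm, from -1 to 1, then the turn about the tool's z as a share of pi/4 rad, from -1 to 1. A call has 1 to 8 rows; each row is the pose to reach, as a shift and turn from the pose measured when the call began, along the tool's axes at that moment; what a row does not reach only later rows make up. A row lasts 1/12 s, in which the tool goes at most 41.7 mm and 7.16 degrees, less where a joint would pass 70% of its speed; a pose out of reach is approached as far as the arm can. A call with a number of a shift or a turn outside -1 to 1 is refused whole. A call with a gripper value outside its range is refused whole. The fingers move at their own pace and stop on an object; "squeeze" is the grip in N (left out, the last holds). Time passes only in rows, so rows that repeat a pose let the fingers close. It gives the time, the measured TCP pose, the force and the opening at its end, in the units of the state.
- env.state(): the state, without advancing time (a new reading comes with each control period).
- env.grab_frame(name): name is "side" or "top" or "wrist"; returns the picture (420x560x3 uint8, red, green, blue); there is no depth.
- env.camera_params(name): a dict with "camera_matrix" (3x3 intrinsics, pixels), "R" (3x3) and "t" (3): a world point X has camera coordinates R X + t; the wrist camera has in their place "hand_eye" (4x4, takes a point from camera to tool coordinates, whose origin is the TCP and whose axes are the flange's). Camera axes: x right, y down, z forward; pixel columns grow to the right and rows downward; lengths in mm; the calibration is good to about 2 mm. A picture is of the moment at which its call begins: read the wrist's pose just before it. camera_params takes no time and is no camera call.
- env.job_done(): hands the job in, once; it reports no verdict.
The state is a dict: "time_s": time; "qpos": joint angles; "qvel": joint speeds; "effort": joint torques, N m; "ee_pos": TCP position; "ee_rot": TCP orientation; "force": force on the tool from outside, world axes, zero at the start; "torque": the same for the moment, N m; "gripper_width": finger opening in mm.
Only numpy, scipy, OpenCV 4.12 (cv2) and the standard library are available. Lean on these libraries where they do the work, as an engineer would, in place of code of your own. Each camera call takes 0.05 s, during which the arm holds its last target.

## Working session

There is one attempt and no reset: what is moved stays moved. The work goes in short steps, Python scripts to look and compute and a tool call to move; the robot and the scene stay as the last step left them, time stands still between calls to the robot, and variables do not carry over. Pictures are saved under pics/ and viewed, and the job is handed in when it is done.

Besides the shell and the picture viewer there is one more tool, called as name(argument=value, ...), one argument or row to a line, values as JSON. arm_command: Moves the arm, as the interface text tells. Shift numbers are shares of 50 cm and turn numbers shares of pi/4 rad, none past 1 either way. Its arguments: {"type":"object","properties":{"targets":{"type":"array"},"squeeze":{"type":"number"}},"required":["targets"]}

```bash
mkdir -p pics; python3 - <<'E'
from workcell import env
import cv2,numpy as np
np.set_printoptions(precision=3,suppress=True)
print(env.state())
for n in ["top","side","wrist"]:
    p=env.camera_params(n); print(n,{k:np.array(v) for k,v in p.items()})
    cv2.imwrite(f"pics/{n}0.png",env.grab_frame(n)[:,:,::-1])
E
```

```text
{'time_s': 0.0, 'qpos': array([-64.228,  18.352,  89.706,  -0.002,  72.044,  -1.146]), 'qvel': array([-0.005,  0.084,  0.087, -0.008,  0.026, -0.008]), 'effort': array([ -0.001, -41.246, -23.197,   0.073,   0.046,  -0.   ]), 'ee_pos': array([ 260.083, -512.251,  213.113]), 'ee_rot': array([-179.897,    0.   ,   26.919]), 'force': array([ 0.887,  0.026, -0.354]), 'torque': array([ 0.03 , -0.014, -0.01 ]), 'gripper_width': 91.05640604732211}
top {'camera_matrix': array([[435.039,   0.   , 277.133],
       [  0.   , 435.039, 211.472],
       [  0.   ,   0.   ,   1.   ]]), 'R': array([[ 0.023, -1.   ,  0.021],
       [-0.994, -0.025, -0.102],
       [ 0.103, -0.018, -0.995]]), 't': array([-10.898, 504.431, 813.871])}
side {'camera_matrix': array([[393.901,   0.   , 282.387],
       [  0.   , 393.901, 209.243],
       [  0.   ,   0.   ,   1.   ]]), 'R': array([[-0.995, -0.095,  0.009],
       [-0.06 ,  0.548, -0.835],
       [ 0.075, -0.831, -0.551]]), 't': array([521.883,  79.941, 709.264])}
wrist {'camera_matrix': array([[294.58 ,   0.   , 273.72 ],
       [  0.   , 294.58 , 209.472],
       [  0.   ,   0.   ,   1.   ]]), 'hand_eye': array([[   0.001,   -0.972,   -0.235,   67.186],
       [   1.   ,    0.001,    0.   ,   -0.318],
       [   0.   ,   -0.235,    0.972, -170.612],
       [   0.   ,    0.   ,    0.   ,    1.   ]])}
```

View pics/top0.png

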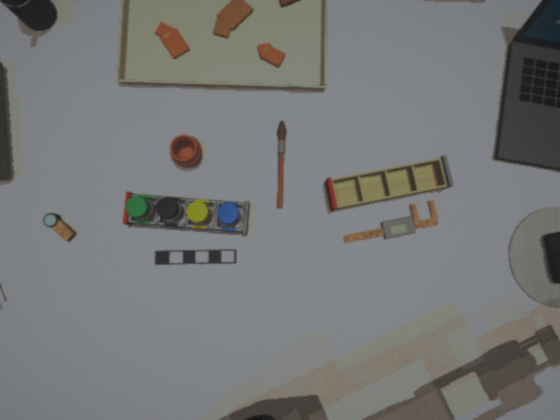

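View pics/side0.png

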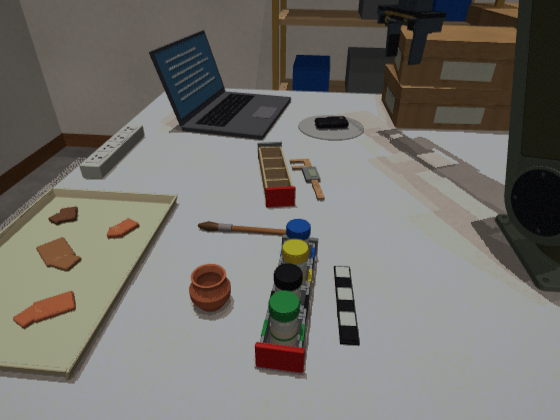

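View pics/wrist0.png

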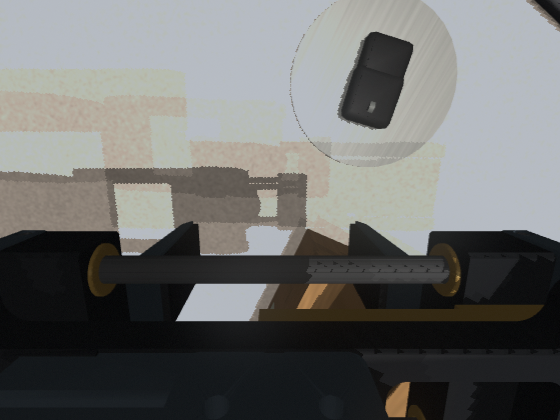

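Both racks have their red end at the left of the top picture: bench (127,210), archive (332,193). The order from red is green, black, yellow, blue. Next I'll measure.

```bash
cat > h.py <<'E'
from workcell import env
import cv2,numpy as np
np.set_printoptions(precision=2,suppress=True)
def cam(n):
    p=env.camera_params(n); return [np.array(p[k],float) for k in("camera_matrix","R","t")]
def ray(n,uv,z):
    K,R,t=cam(n); d=R.T@np.linalg.inv(K)@np.array([uv[0],uv[1],1]); c=-R.T@t
    return c+d*(z-c[2])/d[2]
def proj(n,X):
    K,R,t=cam(n); q=K@(R@np.array(X,float)+t); return q[:2]/q[2]
E
python3 - <<'E'
from h import *
K,R,t=cam("top");print(-R.T@t)
K,R,t=cam("side");print(-R.T@t)
for n in("top","side"):
    im=cv2.imread(f"pics/{n}0.png");hsv=cv2.cvtColor(im,cv2.COLOR_BGR2HSV)
    for c,(lo,hi) in dict(green=((50,100,40),(80,255,255)),black=((0,0,0),(180,255,25)),yellow=((22,180,110),(35,255,255)),blue=((108,150,50),(125,255,255)),red=((0,215,60),(4,255,255)),red2=((175,200,60),(180,255,255))).items():
        m=cv2.inRange(hsv,lo,hi)
        k,l,s,ce=cv2.connectedComponentsWithStats(m)
        for i in range(1,k):
            if s[i,4]>60: print(n,c,s[i],ce[i],ray(n,ce[i],85)[:2],ray(n,ce[i],46)[:2])
im=cv2.imread("pics/top0.png")
a=cv2.resize(im[175:245,110:260],None,fx=5,fy=5,interpolation=cv2.INTER_CUBIC)
b=cv2.resize(im[150:220,315:465],None,fx=5,fy=5,interpolation=cv2.INTER_CUBIC)
cv2.imwrite("pics/ca.png",a);cv2.imwrite("pics/cb.png",b)
E
```

```text
[418.36  16.86 861.19]
[471.4  595.58 452.63]
top green [126 195  25  22 374] [137.06 205.53] [502.78 252.59] [507.02 264.43]
top yellow [188 200  19  21 215] [195.42 210.13] [497.17 148.53] [501.13 155.15]
top blue [219 202  19  22 302] [227.43 212.44] [494.46  91.31] [498.28  95.05]
side green [269 290  31  32 814] [283.73 305.68] [498.89 255.97] [501.8  219.95]
side green [261 320   7  16  61] [264.25 327.38] [518.36 291.65] [523.34 259.4 ]
side green [300 324   5  18  70] [302.11 331.94] [474.12 293.67] [474.41 261.64]
side black [378   0  68  32 744] [407.45  14.15] [ -106.87 -2498.75] [ -168.21 -2827.01]
side black [ 521    0   39  161 3042] [543.29  73.24] [-336.54 -956.62] [ -422.25 -1121.28]
side black [385  33  15  24 259] [392.19  44.71] [  144.06 -1405.03] [  109.34 -1617.27]
side black [197  88  27  23  70] [209.66  98.99] [ 788.63 -519.12] [ 822.28 -637.37]
side black [197  94  57  32 697] [225.47 109.73] [ 723.01 -433.98] [ 749.7 -543.2]
side black [315 117  33  11 301] [331.08 122.35] [ 435.97 -373.65] [ 432.22 -476.47]
side black [ 511  169   49   68 2755] [537.46 20
[... 237 characters left out ...]
2 281.84] [425.41 206.19] [420.54 164.88]
side black [337 300  17  12 181] [344.94 305.  ] [423.44 246.99] [418.36 210.01]
side black [339 325  20  20 334] [348.3  334.75] [421.28 292.2 ] [415.96 260.01]
side yellow [283 240  25  16 313] [295.01 247.2 ] [492.89 140.19] [495.17  91.88]
side blue [435   0  36  21 557] [453.36   8.62] [ -515.18 -2880.23] [ -619.85 -3248.96]
side blue [ 293   55   37   36 1002] [310.6   75.59] [ 503.98 -814.28] [ 507.43 -963.84]
side blue [286 219  24  21 399] [297.99 228.72] [491.39  93.58] [493.51  40.33]
side red [266 187  28  20 434] [279.59 196.5 ] [530.05   0.28] [536.27 -62.87]
side red [255 346  49  26 807] [279.04 358.64] [496.92 331.64] [499.63 303.64]
```

View pics/ca.png

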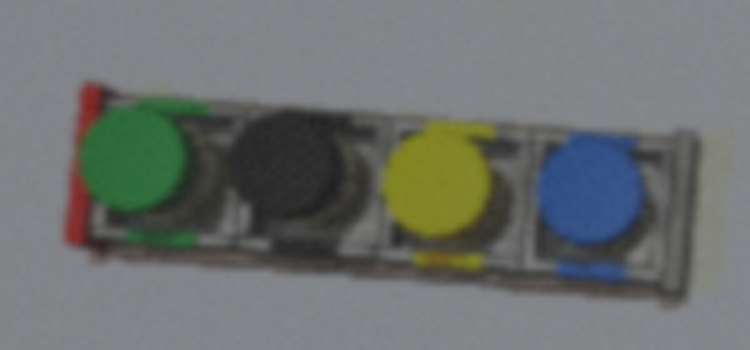

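View pics/cb.png

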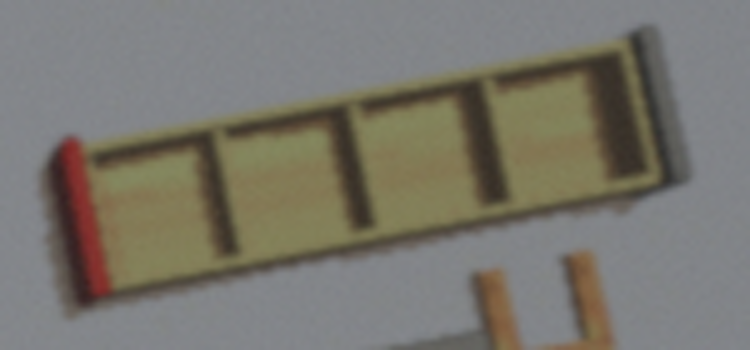

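```bash
python3 - <<'E'
from h import *
f=lambda x,y,ox,oy:((x-2)/5+ox,(y-2)/5+oy)
J={}
for n,c in dict(green=(134,157),black=(285,164),yellow=(437,186),blue=(590,190)).items():
    J[n]=ray("top",f(*c,110,175),92); print(n,J[n], "side px bottom-cap(92,74):",proj("side",J[n]),proj("side",J[n]-[0,0,18]))
d=J['green']-J['blue'];print(np.linalg.norm(d)/3,np.degrees(np.arctan2(-d[0],d[1])))
r=ray("top",f(84,218,315,150),46);g=ray("top",f(664,105,315,150),46)
d=r-g;L=np.linalg.norm(d);u=d/L;print(r,g,L,np.degrees(np.arctan2(-d[0],d[1])))
print("side check",proj("side",r),proj("side",g))
for k in(33,87,141,195):print(r-u*k*L/228, (r+g)/2+u*(114-k))
# bench pockets from plates
R=ray("top",f(84,165,110,175),52);G=ray("top",f(684,215,110,175),52);d=R-G;print(R,G,np.linalg.norm(d),np.degrees(np.arctan2(-d[0],d[1])))
print(env.state()['ee_pos'],env.state()['ee_rot'])
E
```

```text
green [501.15 251.58  92.  ] side px bottom-cap(92,74): [282.3 298.9] [282.17 309.02]
black [500.02 198.35  92.  ] side px bottom-cap(92,74): [286.91 269.87] [286.7 279.7]
yellow [493.55 144.43  92.  ] side px bottom-cap(92,74): [294.48 245.25] [294.17 254.75]
blue [493.5   90.33  92.  ] side px bottom-cap(92,74): [296.92 223.83] [296.59 232.99]
53.81008772952392 -2.7179023496262413
[ 539.92 -100.43   46.  ] [ 589.55 -323.08   46.  ] 228.11001551637446 12.565799304250973
side check [279.67 186.86] [269.05 141.72]
[ 547.11 -132.66   46.  ] [ 547.12 -132.7    46.  ]
[ 558.86 -185.39   46.  ] [ 558.86 -185.4    46.  ]
[ 570.62 -238.12   46.  ] [ 570.61 -238.11   46.  ]
[ 582.37 -290.86   46.  ] [ 582.36 -290.82   46.  ]
[501.99 282.07  52.  ] [488.92  58.86  52.  ] 223.60048886647724 -3.3514845869843146
[ 260.13 -512.39  213.35] [-179.93   -0.     26.92]
```

```bash
cat > mv.py <<'E'
from h import *
import sys
from scipy.spatial.transform import Rotation as Ro
x,y,z,yaw=map(float,sys.argv[1:5]); s=env.state()
R=Ro.from_euler('xyz',s['ee_rot'],degrees=True)
d=R.inv().apply(np.array([x,y,z])-s['ee_pos'])/500
dy=-(yaw-s['ee_rot'][2])
print("t",round(s['time_s'],2),"pos",s['ee_pos'],s['ee_rot'],"w",round(s['gripper_width'],1),"F",s['force'],"q",s['qpos'])
print("shift",np.round(d,3),"turn",round(dy/45,3),"rows",np.linalg.norm(d*500)/41.7)
E
python3 mv.py 501 252 165 86.9
```

```text
t 0.15 pos [ 260.13 -512.39  213.35] [-179.93   -0.     26.92] w 91.3 F [ 0.22 -0.31  0.08] q [-64.23  18.34  89.69  -0.    72.04  -1.15]
shift [ 1.12 -1.15  0.1 ] turn -1.333 rows 19.25425015387699
```

arm_command(
  targets=[
    [0,0.45,-0.46,0,-0.7],
    [0,0.45,-0.46,0,-0.7],
    [0,0.45,-0.46,0,-0.7],
    [0,0.45,-0.46,0,-0.7],
    [0,0.45,-0.46,0,-0.7],
    [0,0.45,-0.46,0,-0.7],
    [0,0.45,-0.46,0,-0.7],
    [0,0.45,-0.46,0,-0.7],
  ],
  squeeze=20,
)

```text
time_s: 0.82
ee_pos: [356.5, -202.5, 213.5]
ee_rot: [-179.9, -0.1, 58.5]
force: [-0.5, -0.1, -0.6]
gripper_width: 91.2
```

```bash
python3 mv.py 501 252 165 86.9
```

```text
t 0.82 pos [ 356.52 -202.46  213.53] [-179.9    -0.09   58.46] w 91.2 F [-0.47 -0.12 -0.58] q [-31.27   3.32 109.03   0.1   67.74   0.23]
shift [ 0.93 -0.23  0.1 ] turn -0.632 rows 11.494978467161463
```

arm_command(
  targets=[
    [0,0.93,-0.23,0.1,-0.632],
    [0,0.93,-0.23,0.1,-0.632],
    [0,0.93,-0.23,0.1,-0.632],
    [0,0.93,-0.23,0.1,-0.632],
    [0,0.93,-0.23,0.1,-0.632],
    [0,0.93,-0.23,0.1,-0.632],
    [0,0.93,-0.23,0.1,-0.632],
    [0,0.93,-0.23,0.1,-0.632],
  ],
)

```text
time_s: 1.48
ee_pos: [456.4, 113.0, 179.5]
ee_rot: [-180.0, -0.1, 86.9]
force: [0.5, 0.1, 1.3]
gripper_width: 91.5
```

```bash
python3 mv.py 501 252 165 86.9
```

```text
t 1.48 pos [456.41 112.97 179.55] [-179.96   -0.12   86.93] w 91.5 F [0.54 0.1  1.28] q [ 12.41  10.44 105.81   0.14  63.75  15.42]
shift [0.28 0.07 0.03] turn 0.001 rows 3.518624880576001
```

arm_command(
  targets=[
    [0,0.28,0.07,0.03,0],
    [0,0.28,0.07,0.03,0],
    [0,0.28,0.07,0.03,0],
    [0,0.28,0.07,0.03,0],
    [0,0.28,0.07,0.03,0],
    [0,0.28,0.07,0.03,0],
    [0,0.28,0.07,0.03,0],
  ],
)

```text
time_s: 2.07
ee_pos: [498.3, 250.2, 164.5]
ee_rot: [-179.9, -0.1, 86.9]
force: [0.1, -1.0, 0.1]
gripper_width: 91.3
```

```bash
python3 mv.py 501 252 56 86.9; python3 - <<'E'
from h import *
cv2.imwrite("pics/w1.png",env.grab_frame("wrist")[:,:,::-1])
cv2.imwrite("pics/t1.png",env.grab_frame("top")[:,:,::-1])
E
```

```text
t 2.07 pos [498.32 250.21 164.48] [-179.9    -0.05   86.94] w 91.3 F [ 0.07 -1.01  0.07] q [25.42 18.85 96.33  0.11 64.89 28.44]
shift [0.   0.01 0.22] turn 0.001 rows 2.602489012924068
```

View pics/w1.png

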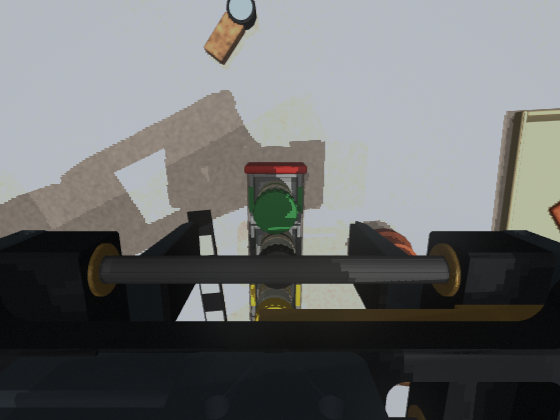

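```bash
sed -i 's/precision=2/precision=3/' h.py; python3 - <<'E'
from h import *
from scipy.spatial.transform import Rotation as Ro
p=env.camera_params("wrist");K=np.array(p["camera_matrix"]);H=np.array(p["hand_eye"])
s=env.state();R=Ro.from_euler('xyz',s['ee_rot'],degrees=True).as_matrix();T=s['ee_pos']
def wproj(X):
    q=np.linalg.inv(H)@np.append(R.T@(np.array(X)-T),1);q=K@q[:3];return q[:2]/q[2]
for n,X in dict(green=(501.1,251.6),black=(500,198.3)).items():
    print(n,[wproj((X[0],X[1]+d,z)) for z in(92,74) for d in(-19,0,19)])
im=cv2.imread("pics/w1.png");hsv=cv2.cvtColor(im,cv2.COLOR_BGR2HSV)
m=cv2.inRange(hsv,(50,100,40),(85,255,255));k,l,st,ce=cv2.connectedComponentsWithStats(m)
print(st[st[:,4]>100])
cv2.imwrite("pics/w1c.png",cv2.resize(im[150:310,220:330],None,fx=4,fy=4))
E
python3 mv.py 501 252 56 86.9
```

```text
green [array([276.64 , 237.259]), array([275.492, 216.195]), array([274.302, 194.375]), array([276.445, 230.948]), array([275.368, 211.147]), array([274.254, 190.682])]
black [array([278.456, 292.69 ]), array([277.393, 273.552]), array([276.292, 253.761]), array([278.159, 283.268]), array([277.156, 265.169]), array([276.121, 246.491])]
[[     0      0    560    420 233524]
 [   249    187     53     47   1676]]
t 2.17 pos [498.536 249.685 164.971] [-179.946   -0.092   86.86 ] w 91.0 F [-0.06   0.222  0.37 ] q [25.357 18.792 96.341  0.118 64.871 28.447]
shift [0.005 0.005 0.218] turn -0.001 rows 2.614465895102025
```

View pics/w1c.png

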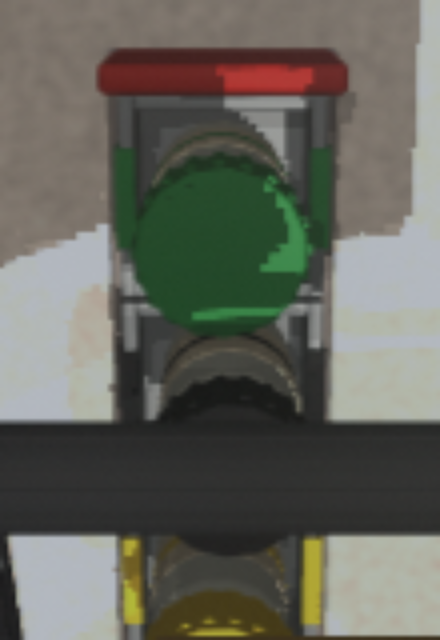

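The wrist view shows the green cap at (275,212), centred between the jaws and within about 2 mm of the top-camera estimate. I'll descend.

arm_command(
  targets=[
    [0,0.007,0.005,0.07,0],
    [0,0.007,0.005,0.14,0],
    [0,0.007,0.005,0.18,0],
    [0,0.007,0.005,0.218,0],
    [0,0.007,0.005,0.218,0],
    [0,0.007,0.005,0.218,0],
    [0,0.007,0.005,0.218,0],
  ],
)

```text
time_s: 2.75
ee_pos: [502.1, 253.0, 57.4]
ee_rot: [179.9, -0.2, 86.8]
force: [0.3, -0.3, 0.6]
gripper_width: 91.3
```

arm_command(
  targets=[
    [1,0,0,0,0],
    [1,0,0,0,0],
    [1,0,0,0,0],
    [1,0,0,0,0],
    [1,0,0,0,0],
    [1,0,0,0,0],
    [1,0,0,0,0],
    [1,0,0,0,0],
  ],
)

```text
time_s: 3.42
ee_pos: [502.0, 253.0, 57.4]
ee_rot: [179.9, -0.2, 86.8]
force: [-0.3, -0.0, -0.3]
gripper_width: 41.0
```

```bash
python3 mv.py 501 253 165 86.9
```

```text
t 3.42 pos [501.973 253.027  57.382] [179.947  -0.152  86.809] w 41.0 F [-0.283 -0.01  -0.327] q [ 25.515  25.333 103.692   0.139  50.855  28.618]
shift [ 0.    -0.002 -0.215] turn -0.002 rows 2.5808750029444503
```

arm_command(
  targets=[
    [1,0,0,0,0],
    [1,0,0,0,0],
    [1,0,0,0,0],
    [1,0,0,-0.04,0],
    [1,0,0,-0.1,0],
    [1,0,0,-0.16,0],
    [1,0,0,-0.22,0],
    [1,0,0,-0.22,0],
  ],
)

```text
time_s: 4.08
ee_pos: [505.2, 254.3, 173.5]
ee_rot: [179.3, -0.5, 86.8]
force: [1.9, 0.2, -0.3]
gripper_width: 37.2
```

```bash
python3 mv.py 547.1 -132.7 165 102.6; python3 - <<'E'
from h import *
cv2.imwrite("pics/s2.png",env.grab_frame("side")[:,:,::-1])
E
```

```text
t 4.08 pos [505.172 254.348 173.543] [179.343  -0.486  86.809] w 37.2 F [ 1.88   0.168 -0.336] q [25.494 18.682 95.182  0.122 65.326 28.637]
shift [-0.768  0.127  0.012] turn -0.351 rows 9.33827227730513
```

View pics/s2.png

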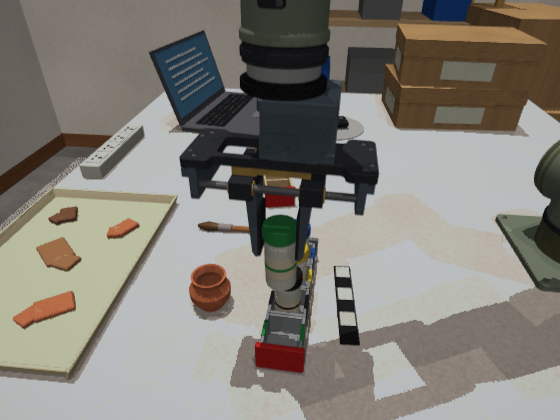

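The side view shows the green jar held upright at (281,260) with its pocket empty. Carrying it to the archive.

arm_command(
  targets=[
    [1,-0.05,0.01,0.01,-0.02],
    [1,-0.13,0.022,0.01,-0.07],
    [1,-0.768,0.127,0.01,-0.351],
    [1,-0.768,0.127,0.01,-0.351],
    [1,-0.768,0.127,0.01,-0.351],
    [1,-0.768,0.127,0.01,-0.351],
    [1,-0.768,0.127,0.01,-0.351],
    [1,-0.768,0.127,0.01,-0.351],
  ],
)

```text
time_s: 4.8
ee_pos: [536.4, -58.0, 162.5]
ee_rot: [179.6, -0.3, 102.6]
force: [1.1, -0.1, -1.5]
gripper_width: 37.8
```

```bash
python3 mv.py 547.1 -132.7 110 102.6
```

```text
t 4.8 pos [536.353 -58.001 162.522] [179.649  -0.287 102.609] w 37.8 F [ 1.119 -0.093 -1.541] q [ -7.636  17.23   99.073   0.436  63.468 -20.439]
shift [-0.151 -0.012  0.104] turn 0.0 rows 2.204927250087589
```

arm_command(
  targets=[
    [1,-0.08,-0.006,0.02,0],
    [1,-0.151,-0.012,0.05,0],
    [1,-0.151,-0.012,0.05,0],
    [1,-0.151,-0.012,0.05,0],
    [1,-0.151,-0.012,0.05,0],
    [1,-0.151,-0.012,0.05,0],
  ],
)

```text
time_s: 5.3
ee_pos: [546.8, -131.6, 136.8]
ee_rot: [179.7, -0.3, 102.7]
force: [0.6, 0.3, -0.2]
gripper_width: 37.6
```

```bash
python3 mv.py 547.1 -132.7 54.5 102.6;  python3 - <<'E'
from h import *
im=env.grab_frame("side")[:,:,::-1]
cv2.imwrite("pics/s3.png",cv2.resize(im[90:230,190:360],None,fx=4,fy=4,interpolation=2))
E
```

```text
t 5.3 pos [ 546.837 -131.623  136.818] [179.684  -0.331 102.675] w 37.6 F [ 0.571  0.25  -0.214] q [-14.968  20.541  98.102   0.502  61.232 -27.883]
shift [-0.003 -0.001  0.165] turn 0.002 rows 1.9742388339875723
```

View pics/s3.png

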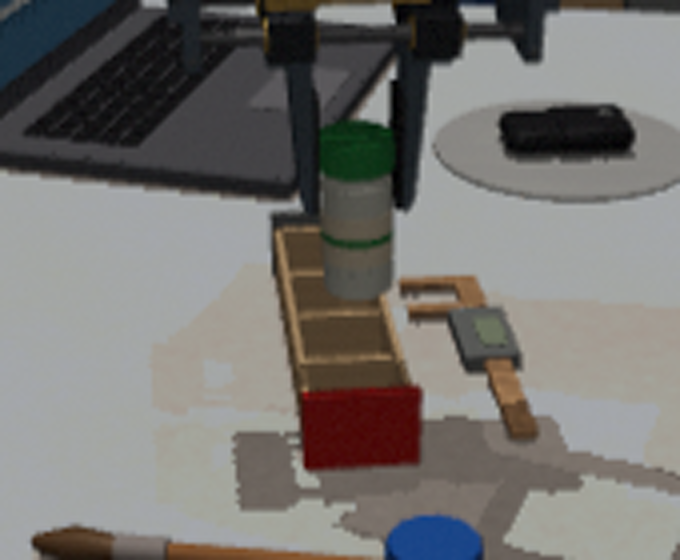

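```bash
python3 - <<'E'
from h import *
for dy in(-3,0,3):
  print(proj("side",(546.8,-131.6+dy,89.4)),proj("side",(546.8,-131.6+dy,171.4)))
# bottom front edge, toward camera
c=np.array([471.4,595.6]);d=c-[546.8,-131.6];d/=np.linalg.norm(d)
print("front bottom",proj("side",(546.8+18*d[0],-131.6+18*d[1],89.4)))
E
```

```text
[278.144 160.171] [278.278 122.161]
[277.992 160.818] [278.118 122.723]
[277.839 161.47 ] [277.956 123.289]
front bottom [277.978 164.816]
```

Projection matches, so I'm lowering it.

arm_command(
  targets=[
    [1,-0.003,-0.001,0.05,0],
    [1,-0.003,-0.001,0.1,0],
    [1,-0.003,-0.001,0.13,0],
    [1,-0.003,-0.001,0.15,0],
    [1,-0.003,-0.001,0.16,0],
    [1,-0.003,-0.001,0.165,0],
    [1,-0.003,-0.001,0.165,0],
    [1,-0.003,-0.001,0.165,0],
  ],
)

```text
time_s: 6.02
ee_pos: [548.0, -132.5, 55.6]
ee_rot: [179.6, -0.3, 102.7]
force: [0.3, -0.7, -1.2]
gripper_width: 37.5
```

```bash
python3 mv.py 547.1 -132.7 51.5 102.6
```

```text
t 6.02 pos [ 548.029 -132.489   55.59 ] [179.554  -0.256 102.726] w 37.5 F [ 0.346 -0.669 -1.215] q [-15.018  25.511 103.704   0.562  50.511 -28.099]
shift [-0.    -0.002  0.008] turn 0.003 rows 0.10070395915400208
```

arm_command(
  targets=[
    [1,0,0,0.003,0],
    [1,0,0,0.006,0],
    [1,0,0,0.009,0],
    [1,0,0,0.011,0],
    [1,0,0,0.011,0],
  ],
)

```text
time_s: 6.43
ee_pos: [548.4, -132.7, 51.1]
ee_rot: [179.5, -0.2, 102.7]
force: [-1.0, 0.1, 4.9]
gripper_width: 37.5
```

Contact shows as +4.9 N, so I'm releasing.

arm_command(
  targets=[
    [0.4,0,0,0,0],
    [0,0,0,0,0],
    [0,0,0,0,0],
    [0,0,0,0,0],
    [0,0,0,0,0],
    [0,0,0,0,0],
    [0,0,0,-0.06,0],
    [0,0,0,-0.12,0],
  ],
)

```text
time_s: 7.1
ee_pos: [546.4, -132.6, 110.0]
ee_rot: [179.8, -0.4, 102.7]
force: [1.5, -1.1, -0.2]
gripper_width: 87.7
```

```bash
python3 mv.py 500 200 165 86.9
```

```text
t 7.1 pos [ 546.434 -132.645  109.979] [179.765  -0.356 102.724] w 87.7 F [ 1.526 -1.14  -0.151] q [-15.07   22.052 100.087   0.502  57.82  -28.06 ]
shift [ 0.67   0.056 -0.106] turn 0.352 rows 8.161806922787774
```

arm_command(
  targets=[
    [0,0,0,-0.08,0],
    [0,0.1,0.01,-0.12,0.05],
    [0,0.67,0.056,-0.11,0.352],
    [0,0.67,0.056,-0.11,0.352],
    [0,0.67,0.056,-0.11,0.352],
    [0,0.67,0.056,-0.11,0.352],
    [0,0.67,0.056,-0.11,0.352],
    [0,0.67,0.056,-0.11,0.352],
  ],
)

```text
time_s: 7.77
ee_pos: [506.7, 148.7, 167.0]
ee_rot: [179.9, -0.4, 86.9]
force: [0.8, 0.5, 0.5]
gripper_width: 91.0
```

```bash
python3 mv.py 500 200 120 86.9;  python3 - <<'E'
from h import *
im=env.grab_frame("top")[:,:,::-1]
cv2.imwrite("pics/t4.png",im)
cv2.imwrite("pics/t4c.png",cv2.resize(im[150:220,315:465],None,fx=5,fy=5,interpolation=2))
E
```

```text
t 7.77 pos [506.684 148.725 167.015] [179.858  -0.412  86.872] w 91.0 F [0.789 0.53  0.528] q [ 14.889  16.007 100.157   0.388  63.574  17.846]
shift [ 0.101 -0.019  0.095] turn -0.001 rows 1.6759515289792901
```

View pics/t4c.png

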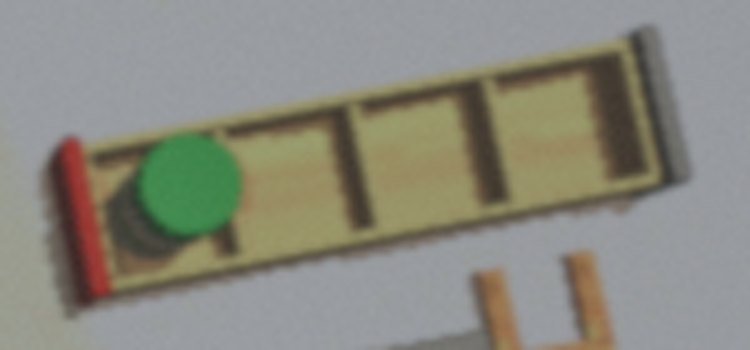

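```bash
python3 - <<'E'
from h import *
print(ray("top",(188/5+315,183/5+150),86))
E
python3 mv.py 500 200 120 86.9
```

```text
[ 547.022 -132.999   86.   ]
t 7.82 pos [505.661 155.958 167.076] [179.914  -0.769  87.102] w 91.5 F [0.387 6.141 0.842] q [ 15.45   16.064 100.067   0.785  63.547  18.   ]
shift [ 0.086 -0.016  0.095] turn 0.004 rows 1.5518952652037323
```

The green jar stands at (547.0,-133.0) against a target of (547.1,-132.7). Next is black. I measured it at about (500,198.4), and I'll use y = 199.

arm_command(
  targets=[
    [0,0.084,-0.014,0.01,0.004],
    [0,0.084,-0.014,0.03,0.004],
    [0,0.084,-0.014,0.08,0.004],
    [0,0.084,-0.014,0.095,0.004],
    [0,0.084,-0.014,0.095,0.004],
    [0,0.084,-0.014,0.095,0.004],
    [0,0.084,-0.014,0.095,0.004],
  ],
)

```text
time_s: 8.4
ee_pos: [501.7, 198.3, 121.0]
ee_rot: [179.8, -0.8, 86.9]
force: [0.7, 0.1, -0.1]
gripper_width: 91.3
```

```bash
python3 mv.py 500 199.3 57 86.9
```

```text
t 8.4 pos [501.703 198.331 120.967] [179.842  -0.795  86.857] w 91.3 F [ 0.664  0.083 -0.139] q [ 19.932  19.352 102.602   0.793  57.592  22.653]
shift [-0.    -0.004  0.128] turn -0.001 rows 1.5346947459373461
```

arm_command(
  targets=[
    [0,0.001,-0.004,0.05,0],
    [0,0.001,-0.004,0.1,0],
    [0,0.001,-0.004,0.128,0],
    [0,0.001,-0.004,0.128,0],
    [0,0.001,-0.004,0.128,0],
    [0,0.001,-0.004,0.128,0],
  ],
)

```text
time_s: 8.9
ee_pos: [501.4, 199.9, 58.5]
ee_rot: [179.7, -0.9, 86.8]
force: [0.4, 0.4, 1.1]
gripper_width: 91.0
```

arm_command(
  targets=[
    [1,0,0,0,0],
    [1,0,0,0,0],
    [1,0,0,0,0],
    [1,0,0,0,0],
    [1,0,0,0,0],
    [1,0,0,0,0],
    [1,0,0,0,0],
    [1,0,0,0,0],
  ],
)

```text
time_s: 9.57
ee_pos: [501.3, 199.9, 58.5]
ee_rot: [179.7, -0.9, 86.8]
force: [-0.1, 0.3, -0.6]
gripper_width: 40.7
```

arm_command(
  targets=[
    [1,0,0,0,0],
    [1,0,0,0,0],
    [1,0,0,0,0],
    [1,0,0,-0.04,0],
    [1,0,0,-0.1,0],
    [1,0,0,-0.16,0],
    [1,0,0,-0.22,0],
    [1,0,0,-0.22,0],
  ],
)

```text
time_s: 10.23
ee_pos: [504.0, 199.6, 174.4]
ee_rot: [179.1, -1.1, 86.8]
force: [0.5, 0.0, 0.2]
gripper_width: 37.0
```

```bash
python3 mv.py 558.9 -185.4 165 102.6
```

```text
t 10.23 pos [503.989 199.556 174.425] [179.069  -1.13   86.833] w 37.0 F [0.537 0.003 0.157] q [19.969 16.339 98.529  0.75  63.834 22.822]
shift [-0.763  0.152  0.006] turn -0.35 rows 9.327749318551255
```

arm_command(
  targets=[
    [1,-0.05,0.01,0.006,-0.02],
    [1,-0.13,0.026,0.006,-0.07],
    [1,-0.763,0.152,0.006,-0.35],
    [1,-0.763,0.152,0.006,-0.35],
    [1,-0.763,0.152,0.006,-0.35],
    [1,-0.763,0.152,0.006,-0.35],
    [1,-0.763,0.152,0.006,-0.35],
    [1,-0.763,0.152,0.006,-0.35],
  ],
)

```text
time_s: 10.9
ee_pos: [547.3, -109.6, 165.6]
ee_rot: [178.8, -0.9, 102.6]
force: [-0.1, 0.4, -0.8]
gripper_width: 37.5
```

```bash
python3 mv.py 558.9 -185.4 150 102.6
```

```text
t 10.9 pos [ 547.341 -109.611  165.649] [178.846  -0.865 102.577] w 37.5 F [-0.119  0.383 -0.845] q [-13.276  18.467  96.743   1.424  64.134 -26.458]
shift [-0.153 -0.011  0.029] turn -0.001 rows 1.8764008892167512
```

arm_command(
  targets=[
    [1,-0.08,-0.006,0,0],
    [1,-0.153,-0.011,0.01,0],
    [1,-0.153,-0.011,0.029,0],
    [1,-0.153,-0.011,0.029,0],
    [1,-0.153,-0.011,0.029,0],
    [1,-0.153,-0.011,0.029,0],
  ],
)

```text
time_s: 11.4
ee_pos: [558.6, -183.9, 149.7]
ee_rot: [178.9, -0.9, 102.6]
force: [0.0, -0.1, -1.0]
gripper_width: 37.5
```

```bash
python3 mv.py 558.9 -185.4 56 102.6
```

```text
t 11.4 pos [ 558.556 -183.889  149.66 ] [178.887  -0.919 102.644] w 37.5 F [ 0.007 -0.06  -1.005] q [-20.129  21.896  93.906   1.533  63.767 -33.437]
shift [-0.006 -0.004  0.187] turn 0.001 rows 2.2463505796752576
```

arm_command(
  targets=[
    [1,-0.006,-0.004,0.05,0],
    [1,-0.006,-0.004,0.11,0],
    [1,-0.006,-0.004,0.15,0],
    [1,-0.006,-0.004,0.17,0],
    [1,-0.006,-0.004,0.18,0],
    [1,-0.006,-0.004,0.187,0],
    [1,-0.006,-0.004,0.187,0],
    [1,-0.006,-0.004,0.187,0],
  ],
)

```text
time_s: 12.07
ee_pos: [559.6, -185.4, 57.3]
ee_rot: [178.8, -0.8, 102.7]
force: [0.4, 0.2, -0.6]
gripper_width: 37.5
```

```bash
python3 mv.py 558.9 -185.4 52.5 102.6
```

```text
t 12.07 pos [ 559.592 -185.445   57.303] [178.775  -0.85  102.668] w 37.5 F [ 0.397  0.163 -0.643] q [-20.238  27.188 100.315   1.751  51.943 -33.969]
shift [ 0.    -0.002  0.01 ] turn 0.002 rows 0.11637476919422819
```

arm_command(
  targets=[
    [1,0,0,0.004,0],
    [1,0,0,0.007,0],
    [1,0,0,0.01,0],
    [1,0,0,0.012,0],
    [1,0,0,0.012,0],
  ],
)

```text
time_s: 12.48
ee_pos: [560.0, -185.7, 52.1]
ee_rot: [178.7, -0.8, 102.7]
force: [-0.9, -0.4, 3.5]
gripper_width: 37.2
```

arm_command(
  targets=[
    [0.4,0,0,0,0],
    [0,0,0,0,0],
    [0,0,0,0,0],
    [0,0,0,0,0],
    [0,0,0,0,0],
    [0,0,0,0,0],
    [0,0,0,-0.06,0],
    [0,0,0,-0.12,0],
  ],
)

```text
time_s: 13.15
ee_pos: [557.4, -186.2, 110.9]
ee_rot: [179.0, -1.0, 102.7]
force: [0.9, 0.5, 0.6]
gripper_width: 87.8
```

```bash
python3 mv.py 493.8 145.5 150 86.9
```

```text
t 13.15 pos [ 557.421 -186.249  110.861] [178.982  -0.964 102.666] w 87.8 F [0.873 0.497 0.56 ] q [-20.376  23.921  96.825   1.592  58.935 -33.851]
shift [ 0.676  0.023 -0.067] turn 0.35 rows 8.154786172321657
```

arm_command(
  targets=[
    [0,0,0,-0.08,0],
    [0,0.1,0.004,-0.12,0.05],
    [0,0.676,0.023,-0.09,0.35],
    [0,0.676,0.023,-0.09,0.35],
    [0,0.676,0.023,-0.09,0.35],
    [0,0.676,0.023,-0.09,0.35],
    [0,0.676,0.023,-0.09,0.35],
    [0,0.676,0.023,-0.09,0.35],
  ],
)

```text
time_s: 13.82
ee_pos: [502.9, 95.4, 162.8]
ee_rot: [179.3, -1.2, 86.9]
force: [0.7, -0.6, 0.5]
gripper_width: 91.4
```

```bash
python3 - <<'E'
from h import *
im=env.grab_frame("top")[:,:,::-1]
cv2.imwrite("pics/t5.png",im)
cv2.imwrite("pics/t5c.png",cv2.resize(im[150:220,315:465],None,fx=5,fy=5,interpolation=2))
E
python3 mv.py 493.8 145.5 120 86.9
```

```text
t 13.87 pos [501.144 102.241 162.627] [179.393  -1.533  87.128] w 91.4 F [-2.421  5.268 -0.406] q [  9.343  14.449 103.103   1.559  61.538  11.491]
shift [ 0.083 -0.02   0.087] turn 0.005 rows 1.4670192140863905
```

View pics/t5c.png

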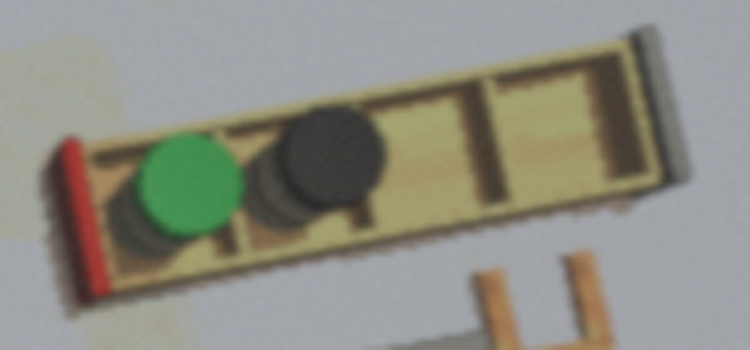

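arm_command(
  targets=[
    [0,0.082,-0.019,0.01,0.005],
    [0,0.082,-0.019,0.03,0.005],
    [0,0.082,-0.019,0.07,0.005],
    [0,0.082,-0.019,0.085,0.005],
    [0,0.082,-0.019,0.085,0.005],
    [0,0.082,-0.019,0.085,0.005],
    [0,0.082,-0.019,0.085,0.005],
    [0,0.082,-0.019,0.085,0.005],
  ],
)

```text
time_s: 14.53
ee_pos: [495.1, 144.4, 122.1]
ee_rot: [179.3, -1.6, 86.8]
force: [0.3, -0.0, 0.1]
gripper_width: 91.2
```

```bash
python3 - <<'E'
from h import *
print(ray("top",(330/5+315,156/5+150),86))
E
python3 mv.py 493.8 145.5 57 86.9
```

```text
[ 558.301 -184.639   86.   ]
t 14.53 pos [495.058 144.382 122.055] [179.299  -1.566  86.848] w 91.2 F [ 0.251 -0.027  0.055] q [ 14.143  16.997 106.076   1.556  55.8    16.443]
shift [-0.001 -0.004  0.13 ] turn -0.001 rows 1.5605908713362897
```

arm_command(
  targets=[
    [0,-0.001,-0.005,0.05,0],
    [0,-0.001,-0.005,0.1,0],
    [0,-0.001,-0.005,0.13,0],
    [0,-0.001,-0.005,0.13,0],
    [0,-0.001,-0.005,0.13,0],
    [0,-0.001,-0.005,0.13,0],
  ],
)

```text
time_s: 15.03
ee_pos: [494.6, 145.8, 58.4]
ee_rot: [179.2, -1.6, 86.8]
force: [-0.2, -0.2, 0.5]
gripper_width: 90.9
```

arm_command(
  targets=[
    [1,0,0,0,0],
    [1,0,0,0,0],
    [1,0,0,0,0],
    [1,0,0,0,0],
    [1,0,0,0,0],
    [1,0,0,0,0],
    [1,0,0,0,0],
    [1,0,0,0,0],
  ],
)

```text
time_s: 15.7
ee_pos: [494.6, 145.8, 58.3]
ee_rot: [179.2, -1.6, 86.8]
force: [-0.0, -0.5, -0.3]
gripper_width: 41.0
```

arm_command(
  targets=[
    [1,0,0,0,0],
    [1,0,0,0,0],
    [1,0,0,0,0],
    [1,0,0,-0.06,0],
    [1,0,0,-0.13,0],
    [1,0,0,-0.22,0],
    [1,0,0,-0.22,0],
    [1,0,0,-0.22,0],
  ],
)

```text
time_s: 16.37
ee_pos: [494.5, 143.2, 170.9]
ee_rot: [178.8, -1.7, 86.8]
force: [0.0, -0.0, -1.5]
gripper_width: 37.4
```

```bash
python3 mv.py 570.6 -238.1 165 102.6
```

```text
t 16.37 pos [494.477 143.215 170.914] [178.815  -1.718  86.835] w 37.4 F [ 0.038 -0.01  -1.547] q [ 14.031  13.953 102.494   1.462  61.92   16.544]
shift [-0.753  0.194 -0.007] turn -0.35 rows 9.325750214607972
```

arm_command(
  targets=[
    [1,-0.05,0.013,0,-0.02],
    [1,-0.13,0.034,0,-0.07],
    [1,-0.753,0.194,-0.007,-0.35],
    [1,-0.753,0.194,-0.007,-0.35],
    [1,-0.753,0.194,-0.007,-0.35],
    [1,-0.753,0.194,-0.007,-0.35],
    [1,-0.753,0.194,-0.007,-0.35],
    [1,-0.753,0.194,-0.007,-0.35],
  ],
)

```text
time_s: 17.03
ee_pos: [554.0, -163.2, 163.7]
ee_rot: [178.6, -1.5, 102.6]
force: [0.1, 0.7, -0.7]
gripper_width: 37.4
```

```bash
python3 mv.py 570.6 -238.1 150 102.6
```

```text
t 17.03 pos [ 554.042 -163.154  163.682] [178.603  -1.465 102.571] w 37.4 F [ 0.088  0.744 -0.698] q [-18.699  20.337  94.197   2.181  65.049 -32.165]
shift [-0.154 -0.001  0.023] turn -0.001 rows 1.869612822159048
```

arm_command(
  targets=[
    [1,-0.08,0,0,0],
    [1,-0.154,-0.001,0.01,0],
    [1,-0.154,-0.001,0.023,0],
    [1,-0.154,-0.001,0.023,0],
    [1,-0.154,-0.001,0.023,0],
    [1,-0.154,-0.001,0.023,0],
    [1,-0.154,-0.001,0.023,0],
  ],
)

```text
time_s: 17.62
ee_pos: [570.4, -236.5, 150.2]
ee_rot: [178.6, -1.5, 102.7]
force: [0.1, 0.2, -1.3]
gripper_width: 37.3
```

```bash
python3 mv.py 570.6 -238.1 56 102.6
```

```text
t 17.62 pos [ 570.362 -236.534  150.217] [178.62   -1.495 102.669] w 37.3 F [ 0.076  0.234 -1.325] q [-24.693  24.506  89.571   2.222  65.75  -38.254]
shift [-0.008 -0.005  0.188] turn 0.002 rows 2.25971334325224
```

arm_command(
  targets=[
    [1,-0.008,-0.006,0.05,0],
    [1,-0.008,-0.006,0.11,0],
    [1,-0.008,-0.006,0.15,0],
    [1,-0.008,-0.006,0.17,0],
    [1,-0.008,-0.006,0.18,0],
    [1,-0.008,-0.006,0.188,0],
    [1,-0.008,-0.006,0.188,0],
    [1,-0.008,-0.006,0.188,0],
  ],
)

```text
time_s: 18.28
ee_pos: [570.8, -238.4, 57.3]
ee_rot: [178.5, -1.4, 102.7]
force: [-1.2, 0.3, -1.3]
gripper_width: 37.7
```

```bash
python3 mv.py 570.6 -238.1 52 102.6
```

```text
t 18.28 pos [ 570.805 -238.389   57.306] [178.518  -1.416 102.687] w 37.7 F [-1.151  0.33  -1.276] q [-24.832  29.5    95.991   2.497  54.221 -38.955]
shift [ 0.    -0.001  0.011] turn 0.002 rows 0.1275372001477071
```

arm_command(
  targets=[
    [1,0,0,0.004,0],
    [1,0,0,0.007,0],
    [1,0,0,0.01,0],
    [1,0,0,0.012,0],
    [1,0,0,0.012,0],
  ],
)

```text
time_s: 18.7
ee_pos: [571.4, -238.8, 52.3]
ee_rot: [178.4, -1.3, 102.7]
force: [-1.2, -1.1, 5.0]
gripper_width: 37.4
```

arm_command(
  targets=[
    [0.4,0,0,0,0],
    [0,0,0,0,0],
    [0,0,0,0,0],
    [0,0,0,0,0],
    [0,0,0,0,0],
    [0,0,0,0,0],
    [0,0,0,-0.06,0],
    [0,0,0,-0.12,0],
  ],
)

```text
time_s: 19.37
ee_pos: [568.7, -239.8, 110.9]
ee_rot: [178.7, -1.5, 102.7]
force: [0.3, -0.1, 0.9]
gripper_width: 87.8
```

```bash
python3 mv.py 493.8 91.5 150 86.9
```

```text
t 19.37 pos [ 568.663 -239.772  110.88 ] [178.703  -1.529 102.693] w 87.8 F [ 0.341 -0.095  0.915] q [-25.019  26.436  92.511   2.29   60.982 -38.805]
shift [ 0.681  0.001 -0.06 ] turn 0.351 rows 8.198360184366344
```

arm_command(
  targets=[
    [0,0,0,-0.08,0],
    [0,0.1,0.0,-0.12,0.05],
    [0,0.681,0.001,-0.09,0.351],
    [0,0.681,0.001,-0.09,0.351],
    [0,0.681,0.001,-0.09,0.351],
    [0,0.681,0.001,-0.09,0.351],
    [0,0.681,0.001,-0.09,0.351],
    [0,0.681,0.001,-0.09,0.351],
  ],
)

```text
time_s: 20.03
ee_pos: [504.1, 41.8, 165.5]
ee_rot: [179.1, -1.8, 86.9]
force: [0.3, -0.4, -0.4]
gripper_width: 91.2
```

```bash
python3 - <<'E'
from h import *
im=env.grab_frame("top")[:,:,::-1]
cv2.imwrite("pics/t6.png",im)
E
python3 mv.py 493.8 91.5 120 86.9
```

```text
t 20.08 pos [501.826  48.535 165.421] [179.324  -2.149  87.091] w 91.2 F [-2.26   4.505 -0.097] q [  2.839  13.676 103.759   2.351  61.696   4.661]
shift [ 0.082 -0.021  0.094] turn 0.004 rows 1.5116409157559159
```

View pics/t6.png

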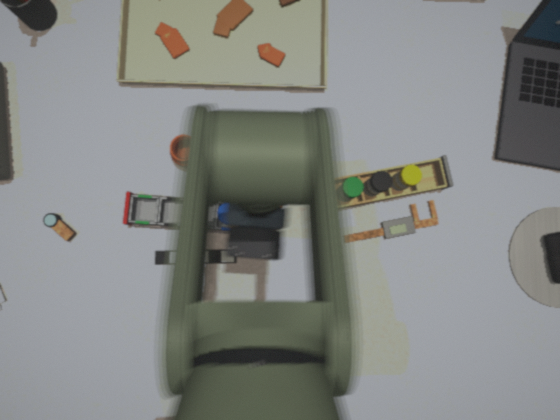

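The top view shows green (352,187), black (380,182) and yellow (411,175) in compartments 1 to 3, and blue still on the bench. On to blue.

arm_command(
  targets=[
    [0,0.082,-0.02,0.01,0.004],
    [0,0.082,-0.02,0.03,0.004],
    [0,0.082,-0.02,0.07,0.004],
    [0,0.082,-0.02,0.092,0.004],
    [0,0.082,-0.02,0.092,0.004],
    [0,0.082,-0.02,0.092,0.004],
    [0,0.082,-0.02,0.092,0.004],
    [0,0.082,-0.02,0.092,0.004],
  ],
)

```text
time_s: 20.75
ee_pos: [495.4, 91.4, 121.8]
ee_rot: [179.2, -2.2, 86.9]
force: [-0.3, -0.1, -0.3]
gripper_width: 91.4
```

```bash
python3 mv.py 493.8 91.5 57 86.9
```

```text
t 20.75 pos [495.371  91.418 121.79 ] [179.223  -2.172  86.885] w 91.4 F [-0.286 -0.091 -0.26 ] q [  7.825  16.    107.641   2.417  55.207   9.596]
shift [-0.005 -0.005  0.129] turn -0.0 rows 1.5541663548599303
```

arm_command(
  targets=[
    [0,-0.005,-0.005,0.05,0],
    [0,-0.005,-0.005,0.1,0],
    [0,-0.005,-0.005,0.13,0],
    [0,-0.005,-0.005,0.13,0],
    [0,-0.005,-0.005,0.13,0],
    [0,-0.005,-0.005,0.13,0],
  ],
)

```text
time_s: 21.25
ee_pos: [495.0, 91.5, 58.0]
ee_rot: [179.1, -2.2, 86.9]
force: [0.9, 0.5, 0.1]
gripper_width: 90.8
```

arm_command(
  targets=[
    [1,0,0,0,0],
    [1,0,0,0,0],
    [1,0,0,0,0],
    [1,0,0,0,0],
    [1,0,0,0,0],
    [1,0,0,0,0],
    [1,0,0,0,0],
    [1,0,0,0,0],
  ],
)

```text
time_s: 21.92
ee_pos: [494.9, 91.5, 58.0]
ee_rot: [179.1, -2.2, 86.9]
force: [-0.2, -0.3, 0.3]
gripper_width: 40.5
```

arm_command(
  targets=[
    [1,0,0,0,0],
    [1,0,0,0,0],
    [1,0,0,0,0],
    [1,0,0,-0.06,0],
    [1,0,0,-0.13,0],
    [1,0,0,-0.22,0],
    [1,0,0,-0.22,0],
    [1,0,0,-0.22,0],
  ],
)

```text
time_s: 22.58
ee_pos: [494.6, 87.5, 170.5]
ee_rot: [178.7, -2.3, 86.9]
force: [-0.7, -0.5, -1.7]
gripper_width: 37.4
```

```bash
python3 mv.py 582.4 -290.8 165 102.6
```

```text
t 22.58 pos [494.624  87.539 170.503] [178.73   -2.266  86.879] w 37.4 F [-0.718 -0.507 -1.715] q [  7.391  12.862 104.085   2.272  61.409   9.478]
shift [-0.746  0.217 -0.014] turn -0.349 rows 9.314781246214286
```

arm_command(
  targets=[
    [1,-0.05,0.014,0,-0.02],
    [1,-0.13,0.037,0,-0.07],
    [1,-0.746,0.217,-0.014,-0.349],
    [1,-0.746,0.217,-0.014,-0.349],
    [1,-0.746,0.217,-0.014,-0.349],
    [1,-0.746,0.217,-0.014,-0.349],
    [1,-0.746,0.217,-0.014,-0.349],
    [1,-0.746,0.217,-0.014,-0.349],
  ],
)

```text
time_s: 23.25
ee_pos: [564.3, -219.0, 163.4]
ee_rot: [178.4, -2.0, 102.6]
force: [0.9, 0.3, -1.2]
gripper_width: 37.6
```

```bash
python3 mv.py 582.4 -290.8 150 102.6
```

```text
t 23.25 pos [ 564.288 -219.011  163.36 ] [178.357  -1.992 102.567] w 37.6 F [ 0.923  0.302 -1.22 ] q [-23.73   22.891  90.213   2.805  66.775 -37.373]
shift [-0.149  0.003  0.022] turn -0.001 rows 1.8041888698315673
```

arm_command(
  targets=[
    [1,-0.08,0.001,0,0],
    [1,-0.149,0.003,0.01,0],
    [1,-0.149,0.003,0.022,0],
    [1,-0.149,0.003,0.022,0],
    [1,-0.149,0.003,0.022,0],
    [1,-0.149,0.003,0.022,0],
    [1,-0.149,0.003,0.022,0],
  ],
)

```text
time_s: 23.83
ee_pos: [582.1, -289.4, 149.9]
ee_rot: [178.4, -2.0, 102.7]
force: [-0.1, 0.0, -1.2]
gripper_width: 37.4
```

```bash
python3 mv.py 582.4 -290.8 56 102.6
```

```text
t 23.83 pos [ 582.061 -289.405  149.909] [178.373  -2.019 102.661] w 37.4 F [-0.116  0.048 -1.214] q [-28.788  27.493  84.577   2.792  68.07  -42.467]
shift [-0.009 -0.005  0.188] turn 0.001 rows 2.2522752383516425
```

arm_command(
  targets=[
    [1,-0.009,-0.006,0.05,0],
    [1,-0.009,-0.006,0.11,0],
    [1,-0.009,-0.006,0.15,0],
    [1,-0.009,-0.006,0.17,0],
    [1,-0.009,-0.006,0.18,0],
    [1,-0.009,-0.006,0.188,0],
    [1,-0.009,-0.006,0.188,0],
    [1,-0.009,-0.006,0.188,0],
  ],
)

```text
time_s: 24.5
ee_pos: [582.8, -290.9, 57.1]
ee_rot: [178.3, -1.9, 102.7]
force: [1.7, 0.2, -1.7]
gripper_width: 37.4
```

arm_command(
  targets=[
    [1,0,0,0.004,0],
    [1,0,0,0.007,0],
    [1,0,0,0.01,0],
    [1,0,0,0.012,0],
    [1,0,0,0.012,0],
  ],
)

```text
time_s: 24.92
ee_pos: [583.2, -291.0, 51.7]
ee_rot: [178.2, -1.9, 102.7]
force: [-0.3, -0.5, 3.7]
gripper_width: 37.5
```

arm_command(
  targets=[
    [0.4,0,0,0,0],
    [0,0,0,0,0],
    [0,0,0,0,0],
    [0,0,0,0,0],
    [0,0,0,0,0],
    [0,0,0,0,0],
    [0,0,0,-0.06,0],
    [0,0,0,-0.12,0],
  ],
)

```text
time_s: 25.58
ee_pos: [580.4, -292.5, 110.2]
ee_rot: [178.5, -2.1, 102.7]
force: [0.8, 0.6, 0.5]
gripper_width: 88.2
```

arm_command(
  targets=[
    [0,0,0,-0.08,0],
    [0,0,0,-0.15,0],
    [0,0.2,0.4,-0.15,0],
    [0,0.2,0.4,-0.15,0],
    [0,0.2,-0.4,-0.15,0],
    [0,0.2,-0.4,-0.15,0],
    [0,0.2,-0.4,-0.15,0],
    [0,0.2,-0.4,-0.15,0],
  ],
)

```text
time_s: 26.25
ee_pos: [475.4, -241.7, 184.6]
ee_rot: [178.5, -2.1, 102.8]
force: [-0.6, -0.3, 0.2]
gripper_width: 91.6
```

```bash
python3 mv.py 450 0 200 102.6
```

```text
t 26.25 pos [ 475.43  -241.657  184.632] [178.531  -2.129 102.76 ] w 91.6 F [-0.594 -0.26   0.202] q [-29.792  15.928  97.578   2.786  66.876 -43.627]
shift [ 0.483  0.057 -0.011] turn 0.004 rows 5.838762041879866
```

arm_command(
  targets=[
    [0,0.55,0.05,-0.03,0],
    [0,0.55,0.05,-0.03,0],
    [0,0.55,0.05,-0.03,0],
    [0,0.55,0.05,-0.03,0],
    [0,0.55,0.05,-0.03,0],
    [0,0.55,0.05,-0.03,0],
    [0,0.55,0.05,-0.03,0],
    [0,0.55,0.05,-0.03,0],
  ],
)

```text
time_s: 26.92
ee_pos: [438.0, 35.3, 211.2]
ee_rot: [178.4, -2.2, 103.1]
force: [-0.1, 0.0, 0.4]
gripper_width: 91.4
```

```bash
python3 - <<'E'
from h import *
im=env.grab_frame("top")[:,:,::-1]
a=cv2.resize(im[150:220,315:465],None,fx=5,fy=5,interpolation=2)
b=env.grab_frame("side")[:,:,::-1]
b=cv2.resize(b[100:220,200:350],None,fx=5,fy=5,interpolation=2)[:240*2+100]
cv2.imwrite("pics/t7.png",a);cv2.imwrite("pics/s7.png",b)
E
```

```text
(no output)
```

View pics/t7.png

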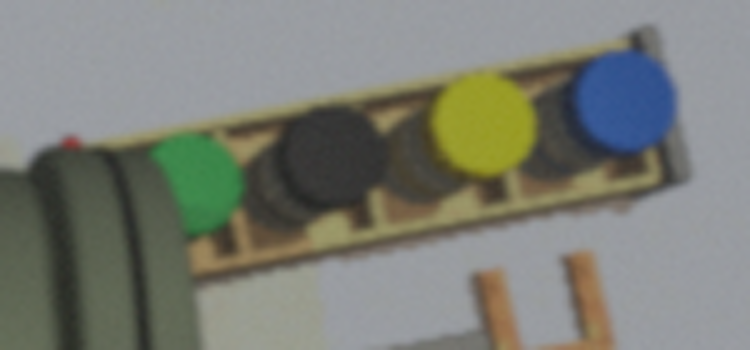

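View pics/s7.png

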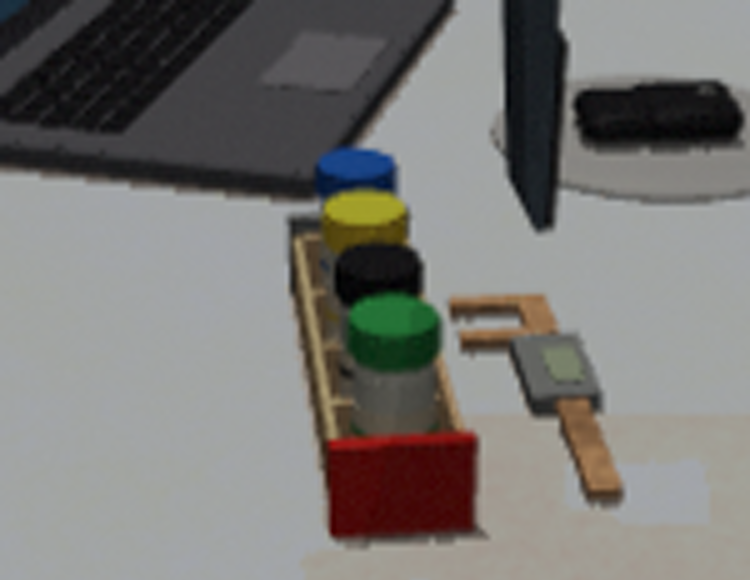

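```bash
python3 - <<'E'
from h import *
r=np.array([539.92,-100.43]);g=np.array([589.55,-323.08]);u=(r-g)/np.linalg.norm(r-g);c=(r+g)/2
for n,(x,y),t in(("green",(190,185),81),("black",(334,157),27),("yellow",(484,125),-27),("blue",(625,102),-81)):
    p=ray("top",((x-2)/5+315,(y-2)/5+150),86)[:2]; d=p-c; print(n,p,"along err",d@u-t,"across",d@[u[1],-u[0]],"dist red",np.linalg.norm(p-r))
E
```

```text
green [ 547.022 -132.999] along err -0.27666414109469883 across -0.15373502609188494 dist red 33.33419663610181
black [ 558.688 -185.369] along err 0.06977145831558218 across -0.1616761381191634 dist red 86.98755677386885
yellow [ 571.954 -240.237] along err -2.37048534621243 across 0.8489523108653534 dist red 143.4301757957544
blue [ 581.872 -292.075] along err -1.1248448633926387 across -0.7486903695362138 dist red 196.18345145889674
```

All four are within 2.5 mm of their compartment centres, upright and released, and the arm is clear. Handing in.

```bash
python3 - <<'E'
from h import *
print(env.job_done()); s=env.state(); print(s['time_s'],s['force'])
E
```

```text
the job is handed in; nothing more can be done
None
the job is handed in; nothing more can be done
```

All four jars are now in the archive rack, in the order green, black, yellow, blue counted from its red plate, and the job is handed in. That is the same order they had from the bench rack's red plate. The last camera call was at about 27 s, well under the 102 s limit.

- **Placement:** the last top view put every jar within about 2.5 mm along and 1 mm across its compartment centre. The tolerance is 12 mm.
- **Upright and on the floor:** the last side view showed all the caps level. Only the green jar's body was in view; the others were partly hidden behind it. Before each release the wrist force read 3.5–5 N upward, at the tool height expected for the compartment floor.
- **Release:** the gripper is open and well clear of both racks.
- **Disagreements:** before the first grasp, the wrist camera put the green jar about 3 mm further along the row than the top camera did, so I aimed between the two. The tool also drifted to about 2.5° off vertical over the run, with no visible effect on the jars. In the last top view the arm partly covered the green jar, so its position rests on the earlier clear view.
- **Not confirmed:** handing in gave no verdict, so I have no reading from the judged second itself.

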